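# Level the grinder's tool rest with its screw foot

## Robot

A 6-joint arm with a two-finger parallel gripper is mounted at the origin on the work surface. World frame = base frame: x ahead of the robot, y to its left, z up, the work surface at z = 0. Lengths are in m, angles in degrees, forces in N, time in s.
With the tool pointing down it reaches from about 0.4 to 0.825 m from the base axis. Payload 7 kg.
Tool frame: the origin (TCP) lies between the finger pads; the fingertips stand 19 mm ahead of it and the grasp point (between the pads) is the TCP; z points along the fingers, y is the line along which they close (so a half turn about z gives the same grasp; the last joint's range is limited). The gripper opens to 88 mm and grips with 3 to 60 N. Pads are 19 mm wide; open, the fingers measure 130 mm over their backs; the gripper's body (78 mm by 193 mm) begins 47 mm behind the grasp point.
Start: joints at [84.632, 20.546, 0.682, 0, -70.136, -16.507], TCP at [0.252, 0.626, 0.246] pointing down, gripper open.
Joint ranges: [-176.03, 176.03], [-82.01, 121.73], [-58.28, 71.71], [-173.87, 95.51], [-174.79, -0.11], [-173.66, 173.66]. Speed limits (degrees/s): [136.94, 136.94, 172.46, 180, 180, 180].

## Interface

Orientations are given as [roll, pitch, yaw] about the fixed x, y, z axes, in that order (R = Rz(yaw) Ry(pitch) Rx(roll)).
In Python, from plant import r gives the robot as it stands. The module is installed in compiled form; this text tells all that it offers.
- The arm moves only by the shell command python3 -m pendant 'ROWS' [OPENING] [FORCE]. ROWS is JSON, a list of rows, each a list of 6 numbers: the shift along the tool's x, y, z in mm, then the turn, a rotation vector about the tool's x, y, z in rad. In form: [[tx, ty, tz, wx, wy, wz], ...]. A call has 1 to 20 rows; each row is the pose to reach, as a shift and turn from the pose commanded when the call began, along the tool's axes at that moment; what a row does not reach only later rows make up. A row lasts 1/8 s, in which the tool goes at most 62.5 mm and 10.7 degrees, less where a joint would pass 70% of its speed; a pose out of reach is approached as far as the arm can. A call with a gripper value outside its range is refused whole. OPENING is the finger opening in mm, from 0 to 87.6, set as the call begins (- or left out, the last holds). The fingers move at their own pace and stop on an object; FORCE is the grip in N (left out, the last holds). Time passes only in rows, so rows that repeat a pose let the fingers close. It gives the time, the measured TCP pose, the force, the opening and the grip force at its end, in the units of the state.
- r.get_state(): the state, without advancing time (a new reading comes with each control period).
- r.capture(name): name is "scene" or "top" or "wrist"; returns the picture (384x512x3 uint8, red, green, blue); there is no depth.
- r.camera_params(name): a dict with "mtx" (3x3 intrinsics, pixels), "rvec" (rotation vector, rad) and "tvec" (3), from world to camera coordinates, as OpenCV has them; the wrist camera has in their place "mount" (4x4, takes a point from camera to tool coordinates, whose origin is the TCP and whose axes are the flange's). Camera axes: x right, y down, z forward; pixel columns grow to the right and rows downward; lengths in m; the calibration is good to about 2 mm. A picture is of the moment at which its call begins: read the wrist's pose just before it. camera_params takes no time and is no camera call.
- r.close_job(): hands the job in; it is judged then, once.
The state is a dict: "time_s": time; "joints": joint angles; "qd": joint speeds; "joint_torque": joint torques, N m; "tcp_pos": TCP position; "eef_rot": TCP orientation; "contact_force": force on the tool from outside, world axes, zero at the start; "moment": the same for the moment, N m; "gripper_width": finger opening in m; "gripper_force": force on a finger pad.
Only numpy, scipy, OpenCV 4.12 (cv2) and the standard library are available. Lean on these libraries where they do the work, as an engineer would, in place of code of your own. Each camera call takes 0.05 s, during which the arm holds its last target. There are 200 camera calls.

## Task

Wipe the loose steel chips off the grinder's tool rest with the scraper block, keeping your fingers out of the chips, and put the block aside. Stand the pocket spirit level on the bare rest, pointing at the wheel, and turn the rest's levelling foot until the bubble sits between its two lines while you press the level down hard enough for the rest to bear on its foot (the pivot is stiff, so the rest stays up unless pressed). Finish still pressing the level like that, bubble centred, so that I can tighten the pivot; leave the padlock, gate hinge, file and washer where they are.

Things in the scene. Friction and masses are not known exactly. Their poses are not given: they have to be found in the camera images.
- grinder: Hand-cranked grinder bolted to the cart (fixed; base plate 250 x 150): a 125 mm stone wheel, axle along y, 120 above the cart, gear case and crank on its -y side, tool rest in front of the wheel. Origin on the cart under the rest's middle; x points from the rest to the wheel, away from the robot. The wheel's front is at x = 54, its top 63 above the rest's surface; nothing of it is higher.
- rest: Tool rest: flat aluminium plate 100 (x) x 140 (y) x 8, top 120 above the cart, on a stiff pivot along y under its wheel-side edge (friction 0.65 N m): it stays put; some 6 N down on its middle moves it, 10 N seats it firmly on its foot. At the start its front is 1 to 2 degrees too high, off the foot. Origin on the pivot, 14 under the top surface, 45 from the plate's middle; x to the wheel, z up.
- rest_mid (a point): The middle of the rest's top surface (plate: 50 either way in x, 70 either way in y); axes as the rest's.
- foot: Levelling foot: upright threaded steel spindle of 16 mm, 4 mm per turn, through the ear on the rest's -y side, 82 from the pivot in -x and 92 in -y. Its lower end stands on the seat when the rest is pressed down. Origin on its axis, at the ear's top surface, which is flush with the rest's (within 2).
- seat: The small round steel seat on the bracket, below the foot. Origin at the middle of its top.
- knob_grip (a point): Grip point of the foot's round knurled knob (36 across, 24 high, upright, underside 6 above the ear): on its axis, 10 under its top; 37 in front of the rest's middle, 92 to its right (-x, -y). Clockwise from above raises the rest's front, 7.8 mrad per rad; anticlockwise lowers it, but the rest follows only when pressed. It turns easily. At the start 0.9 to 2.4 rad anticlockwise are needed.
- level: Pocket spirit level standing on the cart: cast bar 92 long (x) x 20 wide (y) x 31 high, a 10 higher block (26 long) on each end, the vial along x in the gap between them, seen from above; 0.19 kg. Origin at the middle of its underside, z up. Grip it across its width.
- vial_mid (a point): Middle of the vial on the level, 33.5 above its underside. Two thin dark lines on the vial, 7.4 either side of the middle; the pale bubble is 10 long.
- bubble (a joint): Distance of the bubble's middle from the vial's middle, m, plus towards the level's +x end. The bubble goes to the higher end, 0.6 mm per mrad of tilt, at most 12 mm, and settles within a second. With the level along the rest's x, one rad of the knob is about 4.7 mm of bubble. It is between its lines within 2.2 mm of the middle.
- scraper: Scraper block standing on the cart: light wooden block 90 long (x) x 26 thick (y), 48 high in all, its lowest 10 a black rubber strip 90 x 18 that does the wiping. 0.09 to 0.18 kg. Origin at the middle of its underside, z up. Grip it across its thickness.
- chip1: Loose steel chip on the rest, 18 x 11 x 10, 12 g. Origin in the middle of its underside.
- chip2: Loose steel chip on the rest, 15 x 13 x 10, 12 g. Origin in the middle of its underside.
- chip3: Loose steel chip on the rest, 20 x 10 x 10, 12 g. Origin in the middle of its underside.
- padlock: Bystander: pitted chrome padlock lying flat, body 50 x 46 x 22, shackle to 61 from the origin in +x. Origin under the middle of its body.
- gate_hinge: Bystander: galvanized hook-and-eye gate hinge lying flat, strap 120 x 30, pin 60, 180 long in all, up to 20 high. Origin under its strap.
- file: Bystander: flat steel file with a wooden handle, 290 long, 23 high at the handle. Origin on the cart near its middle, x to its tip.
- washer: Bystander: bronze hinge washer, 38 across, hole 17, 5 thick. Origin in the middle of its underside.
There are look-alikes about, which are no part of the job. Leave any pink or red look-alike of the scraper alone.

How it is judged:
By the outcome, as a careful person would: the job done as asked, in the order asked, and still so for the second after the job is handed in, while the arm keeps its last pose, push and grip.
It also fails if it takes over 72 s, if anything falls off the work surface, if the arm or the gripper's body presses on something with over 40 N, if the wrist force passes 120 N, or if a joint passes its speed limit or range.

## Working session

There is one attempt and no reset: what is moved stays moved. The work goes in short steps, Python scripts to look and compute and a shell command to move; the robot and the scene stay as the last step left them, time stands still between calls to the robot, and variables do not carry over. Pictures are saved under pics/ and viewed, at most 10 in all, crops included, and the job is handed in when it is done.

```bash
mkdir -p pics
cat > h.py <<'E'
import numpy as np, cv2
from plant import r
from scipy.spatial.transform import Rotation as R
def cam(n):
    p=r.camera_params(n); K=np.array(p["mtx"],float)
    if "mount" in p:
        s=r.get_state(); M=np.array(p["mount"]); T=np.eye(4); T[:3,:3]=R.from_euler('xyz',s["eef_rot"],degrees=True).as_matrix(); T[:3,3]=s["tcp_pos"]
        W=T@M; return K,W[:3,:3],W[:3,3]
    Rc=cv2.Rodrigues(np.array(p["rvec"],float))[0]; t=np.array(p["tvec"],float).ravel()
    return K,Rc.T,-Rc.T@t
def pt(c,u,v,z):
    K,Rw,o=c; d=Rw@np.linalg.solve(K,[u,v,1.]); return o+d*(z-o[2])/d[2]
def px(c,P):
    K,Rw,o=c; q=K@(Rw.T@(np.array(P)-o)); return q[:2]/q[2]
def snap(n,f=None):
    c=cam(n); im=r.capture(n)[:,:,::-1].copy()
    if f: cv2.imwrite("pics/"+f,im)
    return c,im
E
python3 - <<'E'
from h import *
c,a=snap("top");d,b=snap("scene")
cv2.imwrite("pics/a.png",cv2.resize(a,(800,600),interpolation=cv2.INTER_CUBIC))
cv2.imwrite("pics/b.png",cv2.resize(b,(800,600),interpolation=cv2.INTER_CUBIC))
print(c[0],c[2],c[1],d[2],r.get_state()); print(r.camera_params("wrist"))
E
```

```text
[[423.08545142   0.         255.18115105]
 [  0.         423.08545142 192.50114426]
 [  0.           0.           1.        ]] [ 0.37002532 -0.03958154  1.22790707] [[ 0.00632265 -0.99109467  0.13300895]
 [-0.99987459 -0.00433445  0.01523213]
 [-0.01451997 -0.13308857 -0.99099778]] [ 1.24680771 -0.15362778  1.00400082] {'time_s': 0.1, 'joints': array([ 8.46320426e+01,  2.05861287e+01,  6.39329130e-01, -1.87692451e-02,
       -7.01338402e+01, -1.65066097e+01]), 'qd': array([-0.0470062 , -0.16975233,  0.01375238,  0.10209054,  0.0032249 ,
       -0.01272028]), 'joint_torque': array([-2.70290860e-03, -5.84163773e+01,  2.93749416e+01,  7.01546252e+00,
        1.01930456e-02, -4.34076003e-05]), 'tcp_pos': array([0.25135722, 0.62602399, 0.24472899]), 'eef_rot': array([ 1.79917670e+02, -5.99597245e-03, -2.18809535e+01]), 'contact_force': array([0.52560345, 0.30339109, 0.16198997]), 'moment': array([-0.01528471,  0.05232554,  0.05345636]), 'gripper_force': 0.0, 'gripper_width': 0.08753617198395658}
{'mtx': array([[320.01035485,   0.        , 258.17818486],
       [  0.        , 320.01035485, 186.03330505],
       [  0.        ,   0.        ,   1.        ]]), 'mount': array([[ 4.82584467e-04, -9.57689986e-01, -2.87801420e-01,
         7.78064677e-02],
       [ 9.99999884e-01,  4.63064714e-04,  1.35899159e-04,
        -1.07390732e-03],
       [ 3.12141816e-06, -2.87801452e-01,  9.57690098e-01,
        -1.38912639e-01],
       [ 0.00000000e+00,  0.00000000e+00,  0.00000000e+00,
         1.00000000e+00]])}
```

View pics/a.png

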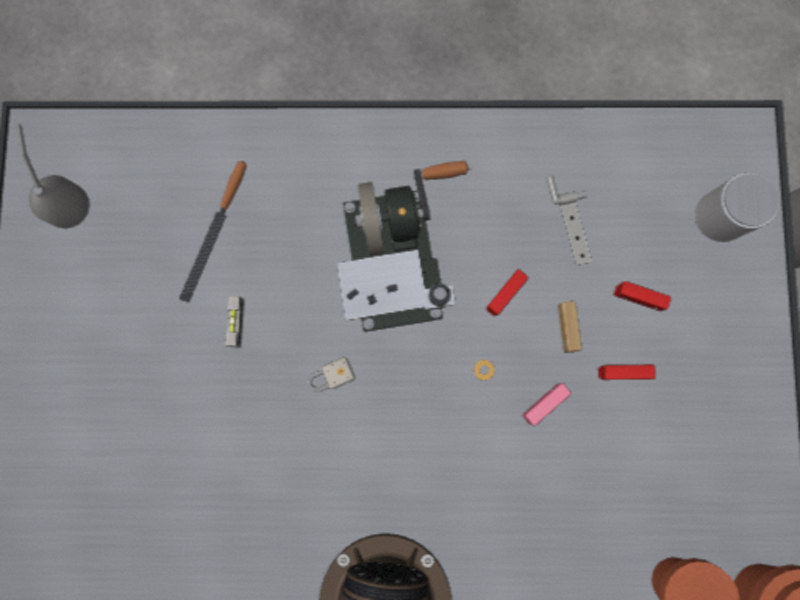

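View pics/b.png

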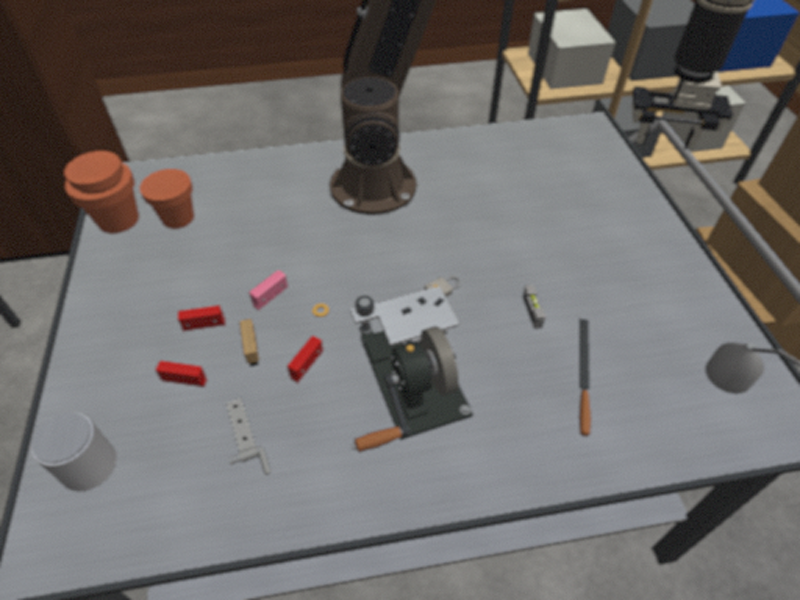

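Candidates for the scraper (800×600 top view): wooden block at (569,327); red look-alikes at (507,292), (643,296) and (628,372); pink at (547,404). I choose the wooden one. The level is at (234,321), the rest's middle at about (380,285) with three chips at (352,294), (372,299) and (392,288). The knob is at (440,295) and the padlock at (335,374).

Run:
```python
from h import *
c,a=snap("top"); h=cv2.cvtColor(a,cv2.COLOR_BGR2HSV)
def show(n,m,z,box):
    x0,y0,x1,y1=[int(k*.64) for k in box]; q=np.zeros_like(m); q[y0:y1,x0:x1]=m[y0:y1,x0:x1]
    cs=max(cv2.findContours(q,0,2)[0],key=cv2.contourArea)
    w=np.array([pt(c,u,v,z)[:2] for u,v in cs[:,0]],np.float32)*1000
    (cx,cy),(l1,l2),an=cv2.minAreaRect(w); b=cv2.boxPoints(((cx,cy),(l1,l2),an))
    e=max([b[1]-b[0],b[2]-b[1]],key=np.linalg.norm)
    print(n,np.round([cx,cy]),"size",np.round([l1,l2]),"long axis deg",np.round(np.degrees(np.arctan2(e[1],e[0]))%180,1))
show("scraper",cv2.inRange(h,(8,70,60),(28,255,255)),.048,(540,290,600,365))
show("rest",cv2.inRange(h,(0,0,165),(180,60,255)),.121,(325,240,430,330))
lb=cv2.inRange(h,(0,0,135),(180,90,255)) ; show("level?",lb,.041,(215,285,250,360))
print("knob",pt(c,440*.64,295*.64,.151)*1000, "level ends",pt(c,233*.64,298*.64,.041)*1000,pt(c,233*.64,347*.64,.041)*1000)
for u,v in [(352,294),(372,299),(392,288)]: print(pt(c,u*.64,v*.64,.13)*1000)
o=[cv2.resize(a[y0:y1,x0:x1],(390,390),interpolation=cv2.INTER_CUBIC) for x0,y0,x1,y1 in [(205,140,305,240),(115,165,185,235),(335,180,405,250)]]
cv2.imwrite("pics/c.png",cv2.resize(np.hstack(o[:1]+o[2:]),(780,390)))
cv2.imwrite("pics/c2.png",o[1])
```

```text
scraper [ 485. -326.] size [88. 30.] long axis deg 6.4
rest [547.   4.] size [ 99. 148.] long axis deg 99.3
level? [491. 282.] size [136.  63.] long axis deg 2.1
knob [524.45562617 -90.84903351 151.        ] level ends [533.11882355 280.24413649  41.        ] [444.01991919 276.6959468   41.        ]
[528.53721718  55.86201453 130.        ]
[520.20509689  22.1407131  130.        ]
[539.00827038 -11.27410612 130.        ]
```

View pics/c.png

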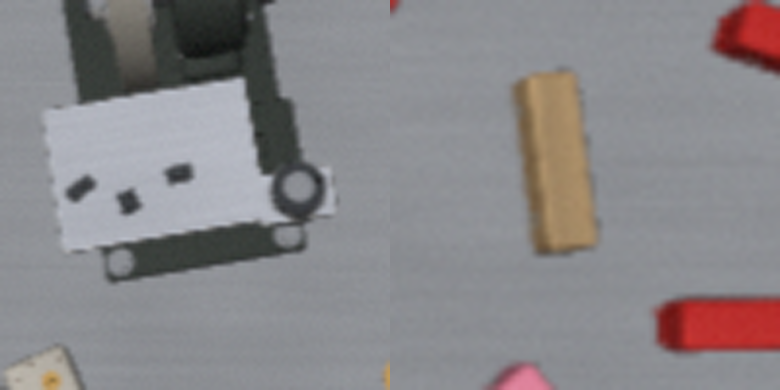

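The crop confirms that the wooden block is the scraper, with its top face on the right of the mask. The rest's corners in the crop are about (44,110), (245,78) and (64,250), and the knob is at (298,188).

```bash
cat >> h.py <<'E'
def to(*poses):
    "mm/rad rows to world (x,y,z mm, yaw deg) tool down, from present pose"
    s=r.get_state(); R0=R.from_euler('xyz',s["eef_rot"],degrees=True)
    for x,y,z,w in poses:
        t=R0.inv().apply(np.array([x,y,z])-1000*np.array(s["tcp_pos"])); q=(R0.inv()*R.from_euler('xyz',[180,0,w],degrees=True)).as_rotvec()
        print((x,y,z,w),"->",np.round(t,1).tolist(),np.round(q,3).tolist())
E
python3 - <<'E'
from h import *
c=cam("top"); f=lambda u,v,z: pt(c,205+u/3.9,140+v/3.9,z)*1000
TL,TR,BL=f(44,110,.119),f(245,78,.119),f(64,250,.121)
print(TL,TR,BL,"mid",(TR+BL)/2,"knob",f(298,188,.15))
e=TL-BL;g=TL-TR;print(np.degrees(np.arctan2(e[1],e[0])),np.degrees(np.arctan2(-g[0],g[1])),np.linalg.norm(e),np.linalg.norm(g))
to((450,250,240,-10),(485,-327,200,6.4))
E
```

```text
[583.83226163  81.708036   119.        ] [606.60203769 -55.74872254 119.        ] [487.37721779  66.17894439 121.        ] mid [546.98962774   5.21511092 120.        ] knob [526.14257009 -90.41207172 150.        ]
9.14603511592015 9.405662481036424 97.71759395752973 139.32990766623305
(450, 250, 240, -10) -> [324.4, 275.0, 5.2] [0.001, -0.0, -0.207]
(485, -327, 200, 6.4) -> [571.9, 797.3, 45.9] [0.001, 0.0, -0.494]
```

```bash
python3 -m pendant '[[324,275,5,0,0,-0.207],[324,275,5,0,0,-0.207],[324,275,5,0,0,-0.207],[324,275,5,0,0,-0.207],[324,275,5,0,0,-0.207],[324,275,5,0,0,-0.207],[324,275,5,0,0,-0.207],[572,797,46,0,0,-0.494],[572,797,46,0,0,-0.494],[572,797,46,0,0,-0.494],[572,797,46,0,0,-0.494],[572,797,46,0,0,-0.494],[572,797,46,0,0,-0.494],[572,797,46,0,0,-0.494],[572,797,46,0,0,-0.494],[572,797,46,0,0,-0.494],[572,797,46,0,0,-0.494],[572,797,46,0,0,-0.494],[572,797,46,0,0,-0.494]]' 87
python3 - <<'E'
from h import *
c,a=snap("wrist","w1.png"); print(np.round(r.get_state()["joints"]),px(c,[.485,-.327,.048]))
h=cv2.cvtColor(a,cv2.COLOR_BGR2HSV); m=cv2.inRange(h,(8,70,60),(28,255,255))
cs=max(cv2.findContours(m,0,2)[0],key=cv2.contourArea)
w=np.array([pt(c,u,v,.048)[:2] for u,v in cs[:,0]],np.float32)*1000
print(cv2.minAreaRect(w),cv2.boxPoints(cv2.minAreaRect(w)))
E
```

```text
time_s: 2.52
tcp_pos: [0.4853, -0.3255, 0.1996]
eef_rot: [-180.0, 0.0, 6.5]
contact_force: [0.1, -0.7, 0.3]
gripper_width: 0.0869
gripper_force: 0.0
[-15.  14. -15.  -0. -61. 111.] [260.81452693 177.35048141]
((334.0828552246094, -464.0745849609375), (20.894054412841797, 311.7864990234375), 6.5086188316345215) [[ 306.03223 -310.3703 ]
 [ 341.37408 -620.1473 ]
 [ 362.13348 -617.7789 ]
 [ 326.79163 -308.0019 ]]
```

View pics/w1.png

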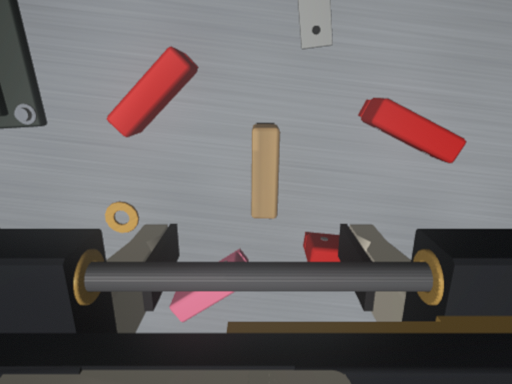

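The wrist view shows the wooden block upright at (265,170), clear of the fingers, with red and pink look-alikes around it.

Run:
```python
from h import *
c=cam("wrist");a=cv2.imread("pics/w1.png")
h=cv2.cvtColor(a,cv2.COLOR_BGR2HSV); m=cv2.inRange(h,(8,70,60),(28,255,255)); m[222:]=0; m[:,:235]=0; m[:,300:]=0
cs=max(cv2.findContours(m,0,2)[0],key=cv2.contourArea)
w=np.array([pt(c,u,v,.048)[:2] for u,v in cs[:,0]],np.float32)*1000
print(cv2.minAreaRect(w))
to((485,-327,37,6.4))
```

```text
((490.2470703125, -329.9729309082031), (89.68518829345703, 24.008304595947266), 6.205324172973633)
(485, -327, 37, 6.4) -> [-0.7, 1.7, 162.8] [-0.0, -0.0, 0.002]
```

```bash
python3 -m pendant '[[2,4.5,60,0,0,0],[2,4.5,120,0,0,0],[2,4.5,162.5,0,0,0],[2,4.5,162.5,0,0,0],[2,4.5,162.5,0,0,0]]' 60
python3 -m pendant '[[0,0,0,0,0,0],[0,0,0,0,0,0],[0,0,0,0,0,0],[0,0,0,0,0,0],[0,0,0,0,0,0],[0,0,-40,0,0,0],[0,0,-100,0,0,0],[0,0,-160,0,0,0],[0,0,-160,0,0,0]]' 10 25
python3 - <<'E'
from h import *
m=np.array([547,5]);A=np.radians(9.3);X=np.array([np.cos(A),np.sin(A)]);Y=np.array([-X[1],X[0]])
P=lambda a,b,z:(*np.round(m+a*X+b*Y,1),z,9.3)
to(P(-2,-47,240),P(-2,-47,165))
c,a=snap("wrist","w2.png")
E
```

```text
time_s: 3.2
tcp_pos: [0.4894, -0.3304, 0.039]
eef_rot: [179.9, -0.1, 6.5]
contact_force: [0.4, -0.1, 0.5]
gripper_width: 0.0603
gripper_force: 0.0
time_s: 4.32
tcp_pos: [0.4904, -0.3317, 0.2024]
eef_rot: [179.7, -0.5, 6.5]
contact_force: [0.8, -0.6, -2.1]
gripper_width: 0.026
gripper_force: 24.9
(np.float64(552.6), np.float64(-41.7), 240, 9.3) -> [94.8, -281.0, -38.0] [0.005, -0.008, -0.05]
(np.float64(552.6), np.float64(-41.7), 165, 9.3) -> [94.1, -281.4, 36.9] [0.005, -0.008, -0.05]
```

View pics/w2.png

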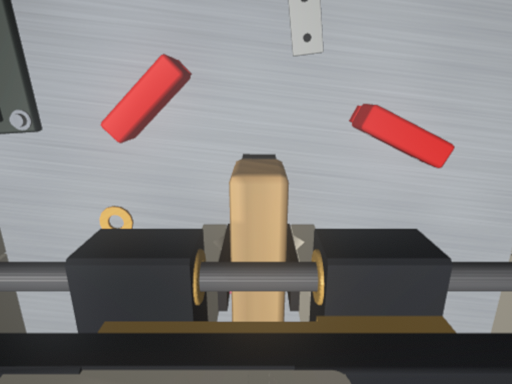

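The block is held square and the rubber is visible beneath it. Next I carry it over to the rest's right-hand end.

```bash
python3 -m pendant '[[20,-60,-38,0,0,0],[40,-118,-38,0.005,-0.008,-0.05],[60,-177,-38,0.005,-0.008,-0.05],[80,-235,-38,0.005,-0.008,-0.05],[95,-281,-38,0.005,-0.008,-0.05],[95,-281,-38,0.005,-0.008,-0.05],[95,-281,15,0.005,-0.008,-0.05],[95,-281,34,0.005,-0.008,-0.05],[95,-281,34,0.005,-0.008,-0.05],[95,-281,34,0.005,-0.008,-0.05]]'
python3 - <<'E'
from h import *
c,a=snap("wrist","w3.png")
E
```

```text
time_s: 5.62
tcp_pos: [0.5506, -0.0413, 0.1627]
eef_rot: [-179.7, 0.5, 9.3]
contact_force: [-1.2, -0.9, -1.4]
gripper_width: 0.0259
gripper_force: 25.0
```

View pics/w3.png

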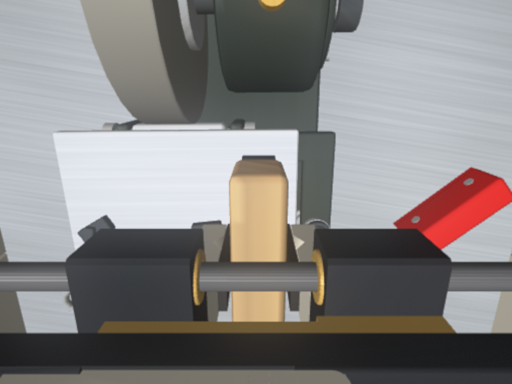

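Block stands just above the rest, near its right edge, with the nearest chip at (207,225) clear to its left. Lower to contact.

```bash
python3 -m pendant '[[0,0,1.5,0,0,0],[0,0,1.5,0,0,0]]';python3 -m pendant '[[0,0,1,0,0,0],[0,0,1,0,0,0]]'
```

```text
time_s: 5.92
tcp_pos: [0.5508, -0.0408, 0.1618]
eef_rot: [-179.7, 0.4, 9.3]
contact_force: [-0.3, 0.1, -1.0]
gripper_width: 0.0258
gripper_force: 25.0
time_s: 6.18
tcp_pos: [0.5507, -0.0407, 0.1606]
eef_rot: [-179.7, 0.4, 9.3]
contact_force: [-0.7, 0.5, -1.6]
gripper_width: 0.0259
gripper_force: 25.0
```

```bash
python3 -m pendant '[[0,0,1,0,0,0],[0,0,1,0,0,0]]' | grep -E 'pos|contact';python3 -m pendant '[[0,0,1,0,0,0],[0,0,1,0,0,0]]'| grep -E 'pos|contact'
```

```text
tcp_pos: [0.5507, -0.0407, 0.1595]
contact_force: [-0.5, 0.4, -0.9]
tcp_pos: [0.5507, -0.0407, 0.1584]
contact_force: [-0.2, -0.0, -1.9]
```

```bash
python3 -m pendant '[[0,0,1,0,0,0],[0,0,1,0,0,0]]' | grep -E 'pos|contact';python3 -m pendant '[[0,0,1,0,0,0],[0,0,1,0,0,0]]'| grep -E 'pos|contact'
```

```text
tcp_pos: [0.5508, -0.0407, 0.1576]
contact_force: [0.3, 0.2, -1.2]
tcp_pos: [0.5508, -0.0408, 0.1574]
contact_force: [-2.7, 0.7, 5.0]
```

```bash
python3 -m pendant '[[0,0,-0.3,0,0,0],[0,-10,-0.3,0,0,0],[0,-22,-0.3,0,0,0],[0,-34,-0.3,0,0,0],[0,-46,-0.3,0,0,0],[0,-58,-0.3,0,0,0],[0,-70,-0.3,0,0,0],[0,-82,-0.3,0,0,0],[0,-94,-0.3,0,0,0],[0,-106,-0.3,0,0,0],[0,-118,-0.3,0,0,0],[0,-130,-0.3,0,0,0],[0,-138,-0.3,0,0,0],[0,-138,-0.3,0,0,0]]'
```

```text
time_s: 8.93
tcp_pos: [0.528, 0.0962, 0.1571]
eef_rot: [-179.7, 0.5, 9.3]
contact_force: [0.3, 0.3, -1.3]
gripper_width: 0.026
gripper_force: 25.0
```

Run:
```python
from h import *
c,a=snap("top")
o=cv2.resize(a[140:250,195:305],(550,550),interpolation=cv2.INTER_CUBIC); cv2.imwrite("pics/d.png",o)
print(r.get_state()["tcp_pos"])
to((500,150,250,9.3),(560,180,250,9.3))
```

```text
[0.52810295 0.09576948 0.15716507]
(500, 150, 250, 9.3) -> [-19.8, -58.5, -92.4] [-0.005, 0.009, 0.0]
(560, 180, 250, 9.3) -> [44.3, -78.4, -92.8] [-0.005, 0.009, 0.0]
```

View pics/d.png

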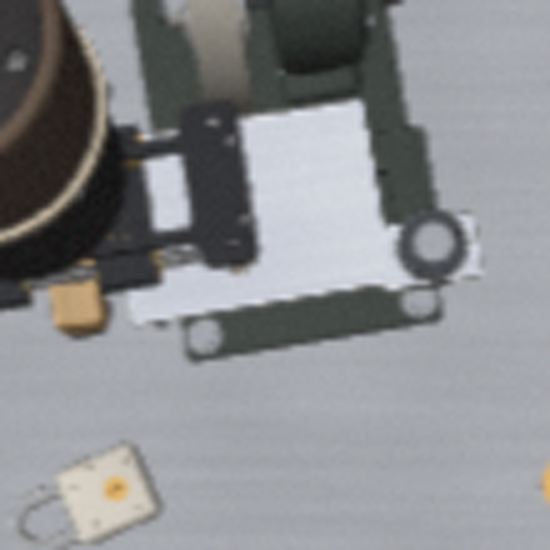

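No chips on the visible rest and the block is off its left edge; the padlock at (110,495) is undisturbed. I set the block aside at (415,195).

```bash
python3 - <<'E'
from h import *
to((415,195,38,9.3))
E
python3 -m pendant '[[0,-8,-50,0,0,0],[-20,-40,-80,0,0,0],[-60,-80,-80,0,0,0],[-95,-115,-60,0,0,0],[-95,-115,-20,0,0,0],[-95,-115,40,0,0,0],[-95,-115,40,0,0,0]]'
python3 - <<'E'
from h import *
to((415,195,38,9.3))
E
```

```text
(415, 195, 38, 9.3) -> [-94.5, -115.6, 120.6] [-0.005, 0.009, 0.0]
time_s: 9.85
tcp_pos: [0.4134, 0.1914, 0.1158]
eef_rot: [-180.0, 0.9, 9.3]
contact_force: [-0.8, 0.0, -0.6]
gripper_width: 0.0257
gripper_force: 25.0
(415, 195, 38, 9.3) -> [3.4, -3.3, 77.8] [-0.0, 0.015, -0.001]
```

```bash
python3 -m pendant '[[0,0,50,0,0.01,0],[0,0,74,0,0.01,0],[0,0,78,0,0.01,0],[0,0,78,0,0.01,0],[0,0,78,0,0.01,0]]'
python3 -m pendant '[[0,0,0,0,0,0],[0,0,0,0,0,0],[0,0,0,0,0,0],[0,0,-60,0,0,0],[0,0,-120,0,0,0],[0,0,-160,0,0,0],[0,0,-160,0,0,0]]' 58
python3 - <<'E'
from h import *
to((486,279,200,2),(486,279,200,9.3))
E
```

```text
time_s: 10.48
tcp_pos: [0.4161, 0.1949, 0.0425]
eef_rot: [-179.6, -0.3, 9.3]
contact_force: [0.3, -0.3, -1.2]
gripper_width: 0.0259
gripper_force: 25.0
time_s: 11.35
tcp_pos: [0.4163, 0.1945, 0.2044]
eef_rot: [-179.5, -0.5, 9.3]
contact_force: [-1.0, -0.0, -1.4]
gripper_width: 0.058
gripper_force: 0.0
(486, 279, 200, 2) -> [82.4, -72.0, 5.7] [-0.01, -0.007, 0.128]
(486, 279, 200, 9.3) -> [82.4, -72.0, 5.7] [-0.009, -0.008, 0.0]
```

```bash
python3 -m pendant '[[50,-40,5,-0.01,-0.007,0.128],[82,-72,5,-0.01,-0.007,0.128],[82,-72,5,-0.01,-0.007,0.128],[82,-72,5,-0.01,-0.007,0.128]]' 60
python3 - <<'E'
from h import *
c,a=snap("wrist"); t,b=snap("top")
print(r.get_state()["tcp_pos"],r.get_state()["eef_rot"],px(c,[.488,.279,.041]))
B=cv2.resize(b[150:250,110:310],(512,256),interpolation=cv2.INTER_CUBIC)
cv2.imwrite("pics/e.png",np.vstack([a[:330],B]))
E
```

```text
time_s: 11.85
tcp_pos: [0.4835, 0.2769, 0.195]
eef_rot: [179.6, 0.4, 2.0]
contact_force: [0.8, 0.2, 0.1]
gripper_width: 0.06
gripper_force: 0.0
[0.48354266 0.27668436 0.19598588] [179.67229718   0.33038181   1.94767159] [256.06189594 170.35784988]
```

View pics/e.png

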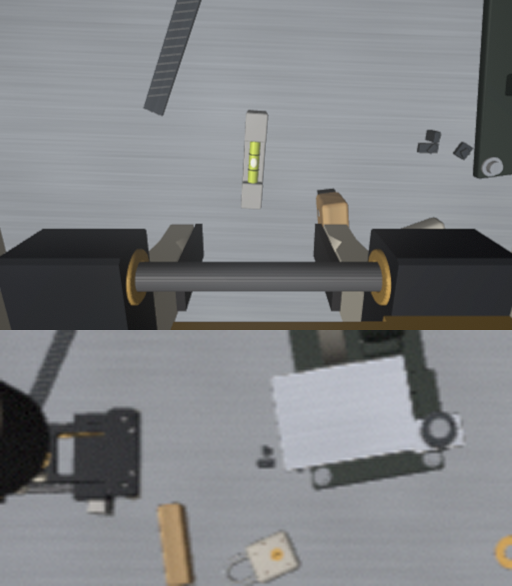

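Wrist view (top): the level runs from (257,112) to (252,208), clear of everything, vial at (254,162). Top view: the rest is bare, all three chips lie on the cart to its left at about (265,457), the block is aside, and the padlock is untouched.

Run:
```python
from h import *
c=cam("wrist"); f=lambda u,v:pt(c,u,v,.041)*1000
A=(f(247,111)+f(268,112))/2; B=(f(262,208)+f(241,207))/2
e=A-B; m=(A+B)/2; w=np.degrees(np.arctan2(e[1],e[0])); print(m,w,np.linalg.norm(e))
to((*m[:2],24,w))
```

```text
[496.33654398 280.80900807  41.        ] -1.7206704073240697 91.95999749912409
(np.float64(496.336543979328), np.float64(280.80900807239084), 24, np.float64(-1.7206704073240697)) -> [13.9, -4.7, 171.9] [0.006, 0.006, 0.064]
```

```bash
python3 -m pendant '[[12,-4.5,60,0.006,0.006,0.064],[12,-4.5,120,0.006,0.006,0.064],[12,-4.5,168,0.006,0.006,0.064],[12,-4.5,172,0.006,0.006,0.064],[12,-4.5,172,0.006,0.006,0.064],[12,-4.5,172,0.006,0.006,0.064]]' 48
python3 -m pendant '[[0,0,0,0,0,0],[0,0,0,0,0,0],[0,0,0,0,0,0],[0,0,0,0,0,0],[0,0,-60,0,0,0],[0,0,-120,0,0,0],[0,0,-180,0,0,0],[0,0,-215,0,0,0],[0,0,-215,0,0,0]]' 8 30
python3 - <<'E'
from h import *
m=np.array([547,5]);A=np.radians(9.3);X=np.array([np.cos(A),np.sin(A)]);Y=np.array([-X[1],X[0]])
P=lambda a,b,z:(*np.round(m+a*X+b*Y,1),z,9.3)
to(P(-2,0,240),P(-2,0,155))
c,a=snap("wrist","w4.png")
E
```

```text
time_s: 12.7
tcp_pos: [0.4964, 0.2827, 0.0269]
eef_rot: [-179.8, -0.2, -1.7]
contact_force: [-0.4, 0.1, 0.3]
gripper_width: 0.0479
gripper_force: 0.0
time_s: 13.82
tcp_pos: [0.4959, 0.2823, 0.2425]
eef_rot: [-179.7, -0.3, -1.7]
contact_force: [-0.0, -0.1, -2.5]
gripper_width: 0.0198
gripper_force: 30.0
(np.float64(545.0), np.float64(4.7), 240, 9.3) -> [57.3, 276.0, 1.3] [-0.005, -0.006, -0.192]
(np.float64(545.0), np.float64(4.7), 155, 9.3) -> [56.8, 276.5, 86.3] [-0.005, -0.006, -0.192]
```

View pics/w4.png

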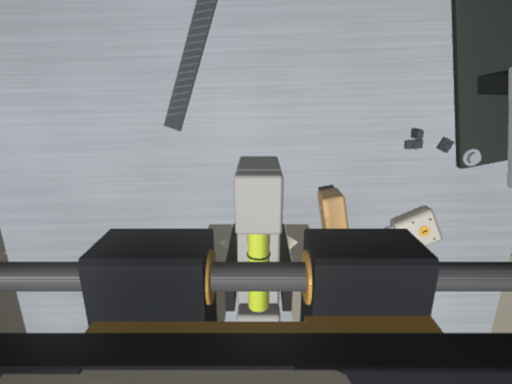

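The level is held straight; the far block's top face spans rows 172–232 at u=259, with the vial beneath the rod around (259,290).

```bash
python3 - <<'E'
from h import *
p=r.camera_params("wrist");K=p["mtx"];M=p["mount"]
for v in (172,232):
    d=M[:3,:3]@np.linalg.solve(K,[259,v,1.]); o=M[:3,3]; print((o+d*(-.0155-o[2])/d[2])*1000)
E
python3 -m pendant '[[12,60,1,0,0,-0.04],[24,118,1,0,0,-0.09],[36,176,1,0,0,-0.14],[48,234,1,0,0,-0.192],[57,276,1,-0.005,-0.006,-0.192],[57,276,1,-0.005,-0.006,-0.192],[57,276,45,-0.005,-0.006,-0.192],[57,276,82,-0.005,-0.006,-0.192],[57,276,82,-0.005,-0.006,-0.192]]'
```

```text
[ 46.91751993  -0.68547112 -15.5       ]
[ 20.89508499  -0.65373896 -15.5       ]
time_s: 15.0
tcp_pos: [0.541, 0.0036, 0.1534]
eef_rot: [179.7, 0.8, 9.3]
contact_force: [0.4, 0.2, -0.4]
gripper_width: 0.0195
gripper_force: 30.0
```

```bash
python3 -m pendant '[[3,0,4,0,0.01,0],[3,0,6,0,0.01,0],[3,0,6,0,0.01,0]]';python3 -m pendant '[[0,0,1.5,0,0,0],[0,0,1.5,0,0,0]]' | grep -E 'pos|rot|contact'
```

```text
time_s: 15.38
tcp_pos: [0.5471, 0.0045, 0.1521]
eef_rot: [179.8, -0.4, 9.3]
contact_force: [0.0, 0.1, -2.4]
gripper_width: 0.0197
gripper_force: 30.0
tcp_pos: [0.5468, 0.0043, 0.1499]
eef_rot: [179.8, -0.3, 9.3]
contact_force: [-0.4, 0.2, -1.4]
```

```bash
for i in 1 2; do python3 -m pendant '[[0,0,1.5,0,0,0],[0,0,1.5,0,0,0]]' | grep -E 'pos|rot|contact'; done
```

```text
tcp_pos: [0.5467, 0.0042, 0.1481]
eef_rot: [179.8, -0.3, 9.3]
contact_force: [-0.8, -0.1, -2.4]
tcp_pos: [0.5467, 0.0043, 0.1466]
eef_rot: [179.8, -0.3, 9.3]
contact_force: [-0.6, -0.2, -1.9]
```

```bash
for i in 1 2; do python3 -m pendant '[[0,0,1,0,0,0],[0,0,1,0,0,0]]' | grep -E 'pos|rot|contact'; done
```

```text
tcp_pos: [0.5468, 0.0043, 0.1457]
eef_rot: [179.8, -0.3, 9.3]
contact_force: [0.0, -0.3, -2.4]
tcp_pos: [0.547, 0.0043, 0.1453]
eef_rot: [179.8, -0.3, 9.3]
contact_force: [-2.0, 0.1, 3.8]
```

```bash
python3 -m pendant '[[0,0,-0.5,0,0,0],[0,0,-0.5,0,0,0],[0,0,-30,0,0,0],[0,0,-70,0,0,0],[-32,0,-70,0,0,0],[-32,0,-70,0,0,0]]' 40
python3 - <<'E'
from h import *
c,a=snap("wrist","w5.png"); h=cv2.cvtColor(a,cv2.COLOR_BGR2HSV)
m=cv2.inRange(h,(25,80,80),(45,255,255)); ys,xs=np.nonzero(m); print(len(xs),xs.min(),xs.max(),ys.min(),ys.max())
f=lambda u,v:pt(c,u,v,.1535)*1000
n,l,st,ce=cv2.connectedComponentsWithStats(m)
for s in st[1:]:
    if s[4]>15: print(s, f(s[0]+s[2]/2,s[1]),f(s[0]+s[2]/2,s[1]+s[3]))
E
python3 -m pendant '[[0,0,0,0,0,0],[0,0,10,0,0,0],[0,0,26,0,0,0],[0,0,26,0,0,0]]' 0 20
```

```text
time_s: 17.38
tcp_pos: [0.5135, -0.0009, 0.2151]
eef_rot: [179.8, -0.3, 9.3]
contact_force: [0.4, -0.4, 0.3]
gripper_width: 0.0401
gripper_force: 0.0
786 251 265 133 195
[251 133  15  63 786] [565.63369237   8.18781745 153.5       ] [524.8147628    1.48107573 153.5       ]
time_s: 17.92
tcp_pos: [0.5139, -0.0011, 0.1863]
eef_rot: [179.8, -0.1, 9.3]
contact_force: [0.1, 0.9, -0.5]
gripper_width: 0.0057
gripper_force: 0.0
```

```bash
python3 -m pendant '[[0,0,3,0,0,0],[0,0,3,0,0,0]]' | grep -E 'pos|contact|width'; for i in 1 2; do python3 -m pendant '[[0,0,1.5,0,0,0],[0,0,1.5,0,0,0]]' | grep -E 'pos|contact'; done
```

```text
tcp_pos: [0.5151, -0.0008, 0.1855]
contact_force: [-0.5, 0.1, 0.8]
gripper_width: 0.0006
tcp_pos: [0.5151, -0.0007, 0.1842]
contact_force: [0.3, 0.4, 0.7]
tcp_pos: [0.5149, -0.0008, 0.1825]
contact_force: [-0.2, -1.2, -0.5]
```

```bash
for i in 1 2; do python3 -m pendant '[[0,0,1.5,0,0,0],[0,0,1.5,0,0,0]]' | grep -E 'pos|contact'; done
```

```text
tcp_pos: [0.5151, -0.0007, 0.1811]
contact_force: [-0.2, -1.0, -0.4]
tcp_pos: [0.5152, -0.0008, 0.1808]
contact_force: [-4.6, 1.1, 12.1]
```

```bash
python3 -m pendant '[[0,0,1,0,0,0],[0,0,1,0,0,0],[0,0,1,0,0,0]]' | grep -E 'pos|contact'
```

```text
tcp_pos: [0.5151, -0.0009, 0.1807]
contact_force: [-8.3, 1.5, 19.1]
```

```bash
python3 -m pendant '[[-1,0,0,0,0,0],[-1,0,0,0,0,0],[-1,0,0,0,0,0],[-1,0,0,0,0,0],[-1,0,0,0,0,0]]' | grep -E 'pos|contact'
cat >> h.py <<'E'
def vial(f):
    c,a=snap("wrist",f); h=cv2.cvtColor(a,cv2.COLOR_BGR2HSV)
    m=cv2.inRange(h,(25,80,80),(45,255,255)); m=cv2.morphologyEx(m,cv2.MORPH_CLOSE,np.ones((9,9),np.uint8))
    n,l,st,ce=cv2.connectedComponentsWithStats(m); k=1+np.argmax(st[1:,4]); x,y,w,hh,_=st[k]; cx=int(round(ce[k][0])); print(st[k],ce[k])
    for v in range(y-3,y+hh+3):
        q=a[v,cx-1:cx+2].mean(0).astype(int); P=pt(c,cx,v+.5,.1535)*1000
        print(v,q,np.round(P[:2],1))
E
python3 - <<'E'
from h import *
vial("w6.png")
E
```

```text
tcp_pos: [0.515, -0.0008, 0.1807]
contact_force: [-4.4, 1.1, 16.2]
[ 250  144   17   74 1076] [257.91449814 179.3633829 ]
141 [180 183 183] [567.    8.7]
142 [171 172 173] [566.5   8.6]
143 [152 156 156] [566.    8.5]
144 [129 189 179] [565.4   8.4]
145 [110 221 208] [564.9   8.3]
146 [108 221 208] [564.4   8.2]
147 [109 221 207] [563.9   8.1]
148 [109 220 208] [563.4   8.1]
149 [109 220 207] [562.8   8. ]
150 [109 220 207] [562.3   7.9]
151 [108 220 207] [561.8   7.8]
152 [109 221 207] [561.3   7.7]
153 [109 220 207] [560.7   7.6]
154 [109 220 207] [560.2   7.5]
155 [108 220 207] [559.7   7.4]
156 [108 220 207] [559.2   7.4]
157 [108 220 207] [558.6   7.3]
158 [108 220 207] [558.1   7.2]
159 [108 220 207] [557.6   7.1]
160 [108 220 207] [557.   7.]
161 [108 220 206] [556.5   6.9]
162 [108 220 206] [556.    6.8]
163 [107 220 206] [555.4   6.7]
164 [108 220 206] [554.9   6.7]
165 [108 221 207] [554.4   6.6]
166 [107 221 206] [553.8   6.5]
167 [ 93 176 164] [553.3   6.4]
168 [73 99 93] [552.7   6.3]
169 [ 89 166 154] [552.2   6.2]
170 [107 220 205] [551.7   6.1]
171 [107 220 207] [551.
[... 876 characters left out ...]
 [103 218 204] [535.5   3.5]
200 [104 218 203] [534.9   3.4]
201 [103 217 203] [534.4   3.3]
202 [103 218 203] [533.8   3.2]
203 [103 218 203] [533.2   3.1]
204 [102 217 203] [532.6   3. ]
205 [102 217 203] [532.1   2.9]
206 [102 217 203] [531.5   2.8]
207 [102 217 203] [530.9   2.7]
208 [101 217 202] [530.3   2.6]
209 [101 217 202] [529.7   2.5]
210 [101 217 202] [529.2   2.4]
211 [100 217 202] [528.6   2.3]
212 [100 216 202] [528.    2.2]
213 [100 216 202] [527.4   2.1]
214 [100 216 202] [526.8   2. ]
215 [100 217 202] [526.2   1.9]
216 [ 99 217 202] [525.6   1.8]
217 [ 96 190 178] [525.    1.7]
218 [ 99 135 131] [524.4   1.6]
219 [124 127 127] [523.9   1.5]
220 [151 153 154] [523.3   1.4]
```

The bubble's middle is about 4.2 mm towards the front while pressed, so about 0.9 rad anticlockwise. Next, over to the knob.

```bash
python3 - <<'E'
from h import *
to((525.7,-91,225,-40))
E
python3 -m pendant '[[0,0,-20,0,0,0],[0,10,-42,0,0,0.1],[15,50,-42,0,0,0.3],[25,90,-42,0,0,0.5],[25,90,-42,0,0,0.86],[25,90,-42,0,0,0.86],[25,90,-42,0,0,0.86]]' 65
python3 - <<'E'
from h import *
c,a=snap("wrist","w7.png"); p=px(c,[.5257,-.091,.15]); print(p)
g=cv2.cvtColor(a,cv2.COLOR_BGR2GRAY)
C=cv2.HoughCircles(cv2.medianBlur(g,3),cv2.HOUGH_GRADIENT,1.2,20,param1=100,param2=22,minRadius=10,maxRadius=45)
for k in C[0][:8]: print(k,pt(c,k[0],k[1],.15)*1000)
to((525.7,-91,143,-40))
x,y=int(p[0]),int(p[1])
s=a[max(y-90,0):y+90,max(x-120,0):x+120]; print(s.shape,max(x-120,0),max(y-90,0)); cv2.imwrite("pics/f.png",cv2.resize(s,None,fx=2,fy=2))
E
```

```text
(525.7, -91, 225, -40) -> [-3.8, 90.9, -43.9] [0.001, -0.009, 0.861]
time_s: 21.1
tcp_pos: [0.5529, -0.0858, 0.2208]
eef_rot: [-179.9, -0.3, -40.0]
contact_force: [0.9, 0.6, -0.2]
gripper_width: 0.0625
gripper_force: 0.0
[289.76719268 229.57915159]
[282.6  222.6   28.36] [533.16753821 -90.43668947 150.        ]
[160.20001 285.       40.36   ] [552.73064418  11.97942543 150.        ]
[111.00001  79.8      40.36   ] [676.843841   -68.41256116 150.        ]
[297.       246.6       44.320004] [511.82677153 -86.70987126 150.        ]
[148.20001 111.00001  40.36   ] [648.57481098 -72.62067074 150.        ]
[85.8  59.4  40.36] [694.89010645 -65.36500118 150.        ]
[ 70.200005 139.8       43.      ] [668.47137533 -20.1019992  150.        ]
[133.8       96.600006  37.72    ] [660.68274854 -71.99483791 150.        ]
(525.7, -91, 143, -40) -> [-17.9, 21.6, 77.7] [-0.001, -0.006, 0.003]
(180, 240, 3) 169 139
```

View pics/f.png

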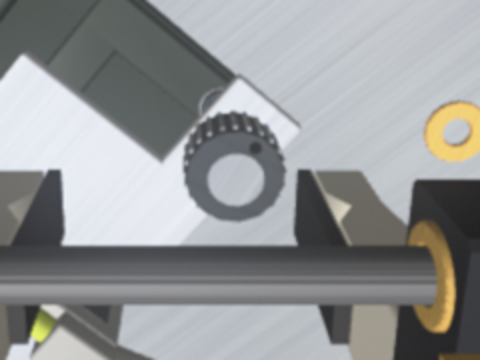

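The knob's top face is centred at crop (236,178), full-frame (287,228), nearly where predicted, and both fingers clear it. Its index dot is at (255,148).

```bash
python3 -m pendant '[[-17,21,0,0,0,0],[-17,21,30,0,0,0],[-17,21,60,0,0,0],[-17,21,77,0,0,0],[-17,21,77,0,0,0],[-17,21,77,0,0,0]]' 65
python3 -m pendant '[[0,0,0,0,0,0],[0,0,0,0,0,0],[0,0,0,0,0,0],[0,0,0,0,0,0]]' 30 15
python3 -m pendant '[[0,0,0,0,0,-0.15],[0,0,0,0,0,-0.3],[0,0,-0.2,0,0,-0.45],[0,0,-0.3,0,0,-0.6],[0,0,-0.4,0,0,-0.75],[0,0,-0.5,0,0,-0.9],[0,0,-0.5,0,0,-0.9],[0,0,-0.5,0,0,-0.9],[0,0,-0.5,0,0,-0.9]]'
```

```text
time_s: 21.9
tcp_pos: [0.5275, -0.0909, 0.1447]
eef_rot: [-179.9, -0.4, -39.9]
contact_force: [1.2, 0.1, 0.7]
gripper_width: 0.0649
gripper_force: 0.0
time_s: 22.4
tcp_pos: [0.5274, -0.0907, 0.1442]
eef_rot: [-179.9, -0.4, -40.0]
contact_force: [1.3, 2.0, 1.4]
gripper_width: 0.036
gripper_force: 15.0
time_s: 23.52
tcp_pos: [0.5272, -0.091, 0.1446]
eef_rot: [179.8, -0.3, 11.5]
contact_force: [1.6, 0.4, 2.3]
gripper_width: 0.0353
gripper_force: 15.0
```

Turned 0.9 rad. I release, rise, and return to press on the front block.

```bash
python3 -m pendant '[[0,0,0,0,0,0],[0,0,0,0,0,0],[0,0,-30,0,0,0],[0,0,-70,0,0,0],[0,0,-75,0,0,0],[0,0,-75,0,0,0]]' 64
python3 - <<'E'
from h import *
c,a=snap("wrist","w8.png")
h=cv2.cvtColor(a,cv2.COLOR_BGR2HSV);m=cv2.inRange(h,(25,80,80),(45,255,255))
n,l,st,ce=cv2.connectedComponentsWithStats(m);print(st[1:][st[1:,4]>20])
to((513.7,-1,212,9.3))
E
```

```text
time_s: 24.28
tcp_pos: [0.5263, -0.0907, 0.2193]
eef_rot: [179.8, -0.3, 11.6]
contact_force: [-1.1, 0.6, -0.7]
gripper_width: 0.0641
gripper_force: 0.0
[[110 123  19  43 520]
 [114 167  16  19 278]]
(513.7, -1, 212, 9.3) -> [6.0, -90.4, 6.3] [0.003, -0.004, 0.04]
```

```bash
python3 -m pendant '[[3,-50,6,0,0,0.04],[6,-90.5,6,0,0,0.04],[6,-90.5,6,0,0,0.04],[6,-90.5,6,0,0,0.04],[6,-90.5,28,0,0,0.04],[6,-90.5,34,0,0,0.04],[6,-90.5,34,0,0,0.04]]' 0 20
python3 -m pendant '[[0,0,2,0,0,0],[0,0,3.5,0,0,0],[0,0,3.5,0,0,0]]' | grep -E 'pos|contact|width'
python3 - <<'E'
from h import *
c,a=snap("wrist","w9.png")
h=cv2.cvtColor(a,cv2.COLOR_BGR2HSV);m=cv2.inRange(h,(25,80,80),(45,255,255))
n,l,st,ce=cv2.connectedComponentsWithStats(m)
for s in st[1:]:
    if s[4]>20: print(s,pt(c,s[0]+s[2]/2,s[1],.1535)*1000,pt(c,s[0]+s[2]/2,s[1]+s[3],.1535)*1000)
E
```

```text
time_s: 25.2
tcp_pos: [0.5142, -0.0018, 0.1847]
eef_rot: [179.8, -0.2, 9.2]
contact_force: [0.1, -0.2, -0.2]
gripper_width: 0.0019
gripper_force: 0.0
tcp_pos: [0.5145, -0.001, 0.1817]
contact_force: [0.1, -0.5, 0.6]
gripper_width: 0.0003
[249 143  18  50 708] [565.4523839    8.25453928 153.5       ] [538.27638733   3.79837326 153.5       ]
[250 194  17  23 367] [537.75135883   3.43373166 153.5       ] [524.3616585    1.23208917 153.5       ]
```

```bash
python3 -m pendant '[[0,0,1.5,0,0,0],[0,0,1.5,0,0,0]]' | grep -E 'pos|contact'; python3 -m pendant '[[-0.5,0,1,0,0,0],[-0.5,0,1,0,0,0],[-0.5,0,1,0,0,0]]' | grep -E 'pos|contact'
```

```text
tcp_pos: [0.5144, -0.001, 0.1805]
contact_force: [-2.5, 0.6, 4.9]
tcp_pos: [0.5144, -0.001, 0.1803]
contact_force: [-4.0, 0.8, 10.1]
```

```bash
python3 -m pendant '[[-0.5,0,1,0,0,0],[-0.5,0,1,0,0,0],[-0.5,0,1,0,0,0],[-0.5,0,1,0,0,0],[-0.5,0,1,0,0,0],[-0.5,0,1,0,0,0],[-0.5,0,1,0,0,0]]' | grep -E 'pos|contact'
cat >> h.py <<'E'
def bub(f):
    c,a=snap("wrist",f); h=cv2.cvtColor(a,cv2.COLOR_BGR2HSV)
    m=cv2.inRange(h,(25,80,80),(45,255,255)); ys,xs=np.nonzero(m); cx=int(round(np.median(xs)))
    q=a[:,cx-1:cx+2].mean(1); v=np.arange(ys.min()+2,ys.max()-2)
    b=v[q[v,0]>170]; d=v[q[v,2]<150]; W=lambda k:np.round(pt(c,cx,k,.1535)[0]*1000/np.cos(np.radians(9.3)),1)
    print("ends",W(ys.min()),W(ys.max()+1),"bubble",W(b.min()),W(b.max()+1),"dark",[W(k+.5) for k in d])
E
python3 - <<'E'
from h import *
bub("w10.png")
E
```

```text
tcp_pos: [0.5143, -0.001, 0.1802]
contact_force: [-5.8, 0.8, 16.4]
ends 572.6 490.5 bubble 557.0 528.2 dark [np.float64(560.0), np.float64(559.5), np.float64(544.4), np.float64(531.5), np.float64(530.9), np.float64(530.3), np.float64(527.3), np.float64(526.7), np.float64(526.1), np.float64(525.5), np.float64(524.9), np.float64(524.3), np.float64(523.6), np.float64(523.0), np.float64(522.4), np.float64(521.8), np.float64(521.2), np.float64(520.6), np.float64(520.0), np.float64(519.3), np.float64(518.7), np.float64(518.1), np.float64(517.5), np.float64(516.8), np.float64(516.2), np.float64(515.6), np.float64(515.0), np.float64(514.3), np.float64(513.7), np.float64(513.1), np.float64(512.4), np.float64(511.8), np.float64(511.2), np.float64(510.5), np.float64(509.9), np.float64(509.3), np.float64(508.6), np.float64(508.0), np.float64(507.3), np.float64(506.7), np.float64(506.0), np.float64(505.4), np.float64(504.7), np.float64(504.1), np.float64(503.4), np.float64(502.8), np.float64(502.1), np.float64(501.5), np.float64(500.8), np.float64(500.2), np.float64(499.5), np.float64(498.9), np.float64(498.2), np.float64(497.5), np.float64(496.9), np.float64(496.2), np.float64(495.5), np.float64(494.9), np.float64(494.2), np.float64(493.5), np.float64(492.9)]
```

```bash
python3 -m pendant '[[-0.3,0,0,0,0,0],[-0.3,0,0,0,0,0],[-0.3,0,0,0,0,0],[-0.3,0,0,0,0,0],[-0.3,0,0,0,0,0],[-0.3,0,0,0,0,0],[-0.3,0,0,0,0,0],[-0.3,0,0,0,0,0]]'
python3 - <<'E'
from h import *
c,a=snap("wrist","w11.png"); W=lambda k:round(pt(c,258,k,.1535)[0]*1000/np.cos(np.radians(9.3)),1)
q=a[:,257:260].mean(1)
print([(k,W(k+.5),int(q[k,0]),int(q[k,2])) for k in range(140,222) if q[k,0]>130 or q[k,2]<190])
t,b=snap("top"); h=cv2.cvtColor(b,cv2.COLOR_BGR2HSV); print(r.get_state()["time_s"])
E
```

```text
time_s: 28.18
tcp_pos: [0.5142, -0.0011, 0.1802]
eef_rot: [179.8, -0.5, 9.3]
contact_force: [-4.3, 0.5, 16.3]
gripper_width: 0.0004
gripper_force: 7.7
[(140, np.float64(574.3), 180, 184), (141, np.float64(573.8), 174, 177), (142, np.float64(573.3), 157, 159), (143, np.float64(572.8), 128, 160), (144, np.float64(572.3), 104, 188), (166, np.float64(560.5), 97, 177), (167, np.float64(560.0), 78, 115), (168, np.float64(559.4), 81, 125), (169, np.float64(558.9), 99, 183), (172, np.float64(557.2), 145, 216), (173, np.float64(556.7), 199, 231), (174, np.float64(556.1), 225, 238), (175, np.float64(555.6), 230, 239), (176, np.float64(555.0), 233, 240), (177, np.float64(554.5), 234, 240), (178, np.float64(553.9), 233, 240), (179, np.float64(553.4), 233, 240), (180, np.float64(552.8), 231, 240), (181, np.float64(552.2), 230, 240), (182, np.float64(551.7), 229, 240), (183, np.float64(551.1), 228, 240), (184, np.float64(550.6), 227, 239), (185, np.float64(550.0), 225, 239), (186, np.float64(549.4), 222, 238), (187, np.float64(548.9), 216, 234), (188, np.float64(548.3), 191, 224), (189, np.float64(547.7), 142, 210), (194, np.float64(544.9), 88, 157), (195, np.float64(544.3), 72, 104), (196, np.float64(543.8), 90, 165), (216, np.float64(532.0), 97, 188), (217, np.float64(531.5), 94, 144), (218, np.float64(530.9), 111, 115), (219, np.float64(530.3), 140, 142), (220, np.float64(529.7), 160, 164), (221, np.float64(529.1), 171, 175)]
28.275
```

The lines are at 559.7 and 544.3 and the bubble spans 547.9–557.1, so it is 0.5 mm off centre, steady with 16 N pressing.

```bash
python3 -c "
from plant import r
print(r.close_job())"
```

```text
the job is handed in; nothing more can be done
None
```

The job is handed in at about 28 s: the rest is wiped bare (its three chips are on the cart to its left), the scraper block is set aside, and the level stands on the rest pointing at the wheel, pressed with about 16 N, its bubble about 0.5 mm off centre, so you can tighten the pivot; I did not touch the padlock, gate hinge, file or washer.

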